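Load and clamp the vial mixer

ROBOT

A 6-joint arm with a two-finger parallel gripper is mounted at the origin on a cart in front of the work surface, level with it; the furniture and walls round the work are solid. World frame = base frame: x ahead of the robot, y to its left, z up, the work surface at z = 0. Lengths are in m, angles in rad, forces in N, time in s.
With the tool pointing down it reaches from about 0.375 to 0.9 m from the base axis. Payload 3.1 kg.
Tool frame: the origin (TCP) lies at the very end of the fingers, on their centre line; the grasp point (between the pads) lies 19 mm behind it (arm.grasp_offset is the distance from the TCP to the grasp point, in m); z points along the fingers, y is the line along which they close (so a half turn about z gives the same grasp; the last joint's range is limited). The gripper opens to 87 mm and grips with 3 to 60 N. Pads are 19 mm wide; open, the fingers measure 117 mm over their backs; the gripper's body (75 mm by 190 mm) begins 51 mm behind the grasp point.
Start: joints at [0.948, 0.527, 1.433, -0, 1.181, -0.178], TCP at [0.269, 0.564, 0.223] pointing down, gripper open.
Joint ranges: [-3.08, 3.08], [-0.75, 2.2], [0.22, 2.44], [-1.43, 4.57], [0, 2.65], [-2.85, 2.85]. Speed limits (rad/s): [2.79, 2.79, 3.14, 3.14, 3.14, 3.14].

INTERFACE

Orientations are given as [roll, pitch, yaw] about the fixed x, y, z axes, in that order (R = Rz(yaw) Ry(pitch) Rx(roll)).
In Python, from bench import arm gives the robot as it stands. The module is installed in compiled form; this text tells all that it offers.
- The arm moves only by the tool jog_arm, never from a script. Its argument "moves" is a list of rows, each a list of 3 entries, a list of its own where there are three numbers: the shift along the tool's x, y, z normalised to -1 to 1, where 1 is 150 mm, then the turn, a rotation vector about the tool's x, y, z normalised to -1 to 1, where 1 is 90 degrees, then the closure, from 0 (fully open) to 1 (shut). In form: [[[dx, dy, dz], [rx, ry, rz], jaw], ...]. A call has 1 to 10 rows; each row shifts and turns the commanded pose from where the row before left it, along the tool's axes as they then stand; what a row does not reach is not made up. A row lasts 1/10 s, in which the tool goes at most 50 mm and 8.59 degrees, less where a joint would pass 70% of its speed; a pose out of reach is approached as far as the arm can. A call with a number of a shift or a turn outside -1 to 1 is refused whole. A call with a gripper value outside its range is refused whole. The fingers move at their own pace and stop on an object; the grip force is fixed at half the most. Time passes only in rows, so rows that do not move let the fingers close. It gives the time, the measured TCP pose, the force, the opening and the grip force at its end, in the units of the state.
- arm.read_state(): the state, without advancing time (a new reading comes with each control period).
- arm.read_camera(name): name is "scene" or "top"; returns a dict with "image" (420x560x3 uint8, blue, green, red), "z_map" (420x560 float32, m along the optical axis (not along the pixel's ray), 0 where there is no reading), "mtx" (3x3 intrinsics, pixels), "R" (3x3) and "t" (3): a world point X has camera coordinates R X + t. Camera axes: x right, y down, z forward; pixel columns grow to the right and rows downward; lengths in m; the calibration is good to about 2 mm. A picture is of the moment at which its call begins.
- arm.hand_in(): hands the job in; it is judged then, once.
The state is a dict: "time": time; "q": joint angles; "dq": joint speeds; "joint_torque": joint torques, N m; "tool_pos": TCP position; "eef_rot": TCP orientation; "ft_force": force on the tool from outside, world axes, zero at the start; "moment": the same for the moment, N m; "finger_gap": finger opening in m; "gripper_force": force on a finger pad.
Only numpy, scipy, OpenCV 4.12 (cv2) and the standard library are available. Lean on these libraries where they do the work, as an engineer would, in place of code of your own. Each camera call takes 0.05 s, during which the arm holds its last target. There are 200 camera calls.

TASK

Two of the vials on the tray still wear their flip-off caps: stand them in the two cups of the vial mixer, one in each, ready for mixing. Then squeeze the release button in the grip of the mixer's clamp lever, keep it in while you swing the lever all the way down onto the vials, and let go so that the button springs out and the lever is locked. Leave the opened vials and everything else where they are.

Things in the scene. Friction and masses are not known exactly. Their poses are not given: they have to be found in the camera images.
- mixer: Bench vial mixer, fixed to the desk: white housing 235 (x) x 165 (y) x 34 mm high, control panel at its front (-x, toward the robot), an aluminium carriage with two black cups on top and, at the rear, a riser carrying the raised clamp lever. Origin: centre of its underside on the desk; x to its rear, y to its left, z up. Yaw -0.25 to 0.2 rad.
- cup_left (a point): Centre of the inner floor of the left cup (mixer frame -26, +30, +46 mm). Each cup is a plain round cup, inner diameter 19.6 mm, inner depth 9 mm, rim 55 mm above the desk, so 29 mm of a vial stand out of it. Axes as the mixer's.
- cup_right (a point): Centre of the inner floor of the right cup (mixer frame -26, -30, +46 mm); same as the left one, 60 mm from it.
- lever_hinge (a point): Point on the clamp lever's hinge axis (mixer frame +80, 0, +110 mm), in the lever's middle plane. The axis runs along the mixer's y; the steel cheeks and toothed sectors round it reach 46 mm from the axis.
- lever_grip (a point): Centre of the lever's grip in line with the release button, 185 mm from the hinge axis. Turns with the lever: its -x points along the lever to the free end, its y is the mixer's y. The grip is a black rubber block 72 mm long, 24 mm wide (y), 26 mm high; it ends 20 mm beyond this point and begins 52 mm before it.
- button_face (a point): Centre of the outer face of the release button: a grey round button 17.6 mm across in the left (+y) side of the grip, 17 mm left of lever_grip, standing 5 mm proud, so that the grip is 29 mm wide over the button, 25 mm with it fully in. Squeezing grip and button between two fingers along the mixer's y presses it.
- mixer_lever (a joint): Clamp lever angle, rad: 0 = fully down (level, grip toward the robot; stop at -0.006), 1.57 = upright; starts 1.53 to 1.77. Grip centre = lever_hinge + 185 mm x (-cos, 0, sin) in mixer axes. Button in: swings freely (0.4 kg, about 2 N at the grip, stays down by its weight). Button out: a pawl stops it from coming below 1.48 and locks it both ways in notches at 0, 0.22, 0.44 ... 1.32.
- release_button (a joint): Travel of the release button, m: 0 = out (pawl in the sector, lever held), 0.004 = fully in; the pawl is clear from 0.0028 on. Moves along the mixer's -y; 3 N to start, 6 N fully in; sprung. If it is let go with the lever between two notches it stays in until the lever comes to the next notch.
- pad_left (a joint): How far the left clamp pad is pushed back on its spring, m: 0 = free, about 0.003 with a vial under it and the lever down (under 2 N). The two rubber pads hang about 30 mm under the lever from a crossbar 106 mm from the hinge, one over each cup when the lever is down.
- pad_right (a joint): The same for the right clamp pad.
- tray: Shallow stainless instrument tray, 256 (x) x 356 (y) x 20 mm, rim about 10 mm wide, floor 1 mm above the desk; fixed. Origin: centre of its underside.
- vial_capped_a: Glass vial, 16 mm diameter, 38 mm high, still wearing its flip-off cap (a flat disc with a rounded edge, wider than a bare stopper), standing on the tray; 16 mm wide up to 30 mm. Origin: centre of its underside, z up its axis. Weighs about 13 g.
- vial_capped_b: The second vial that still wears its flip-off cap; the same.
- vial_open_a: Used vial without a flip-off cap (metal crimp ring and bare grey stopper, 36 mm high, 16 mm diameter), standing on the tray among the others. Stays there. Origin: centre of its underside.
- vial_open_b: The second used vial without a cap; the same.
- syringe_01: Capped 1 ml syringe, about 140 mm long, 9 mm thick, lying on the tray. A bystander. Origin: centre of its underside.
- syringe_03: Another such syringe on the tray. A bystander. Origin: centre of its underside.
- syringe_05: Another such syringe on the tray. A bystander. Origin: centre of its underside.
- syringe_set: Bundle of syringes, 65 x 150 x 26 mm, at the left end of the tray. A bystander. Origin: centre of its underside.
- swab_1: Flat swab sachet, 50 x 50 x 8 mm, on the desk between tray and robot. A bystander. Origin: centre of its underside.
- swab_2: Swab sachet, 50 x 50 x 8 mm, behind the mixer. A bystander. Origin: centre of its underside.
- timer: Small timer, 66 x 66 x 17 mm, right of the mixer. A bystander. Origin: centre of its underside.
- pen_blue: Ballpoint pen, 142 mm long, 8 mm thick, at the desk edge in front of the mixer. A bystander. Origin: centre of its underside.

How it is judged:
On the way, in this order (a step that is already met when the one before it is completed fails the run):
1. both capped vials stand upright in the cups, one in each, with the lever still raised ((((horizontal distance between vial_capped_a and cup_left below 0.004 m and z of vial_capped_a in the frame of mixer between 0.042 and 0.05 m and angle between vial_capped_a's own z axis and vertical below 0.15 rad) and (horizontal distance between vial_capped_b and cup_right below 0.004 m and z of vial_capped_b in the frame of mixer between 0.042 and 0.05 m and angle between vial_capped_b's own z axis and vertical below 0.15 rad)) or ((horizontal distance between vial_capped_a and cup_right below 0.004 m and z of vial_capped_a in the frame of mixer between 0.042 and 0.05 m and angle between vial_capped_a's own z axis and vertical below 0.15 rad) and (horizontal distance between vial_capped_b and cup_left below 0.004 m and z of vial_capped_b in the frame of mixer between 0.042 and 0.05 m and angle between vial_capped_b's own z axis and vertical below 0.15 rad))) and value of joint mixer_lever above 1.25 rad), for 0.2 s.
2. the release button is held in while the lever swings down (value of joint release_button above 0.0025 m and value of joint mixer_lever between 0.2 and 1.1 rad and (((horizontal distance between vial_capped_a and cup_left below 0.004 m and z of vial_capped_a in the frame of mixer between 0.042 and 0.05 m and angle between vial_capped_a's own z axis and vertical below 0.15 rad) and (horizontal distance between vial_capped_b and cup_right below 0.004 m and z of vial_capped_b in the frame of mixer between 0.042 and 0.05 m and angle between vial_capped_b's own z axis and vertical below 0.15 rad)) or ((horizontal distance between vial_capped_a and cup_right below 0.004 m and z of vial_capped_a in the frame of mixer between 0.042 and 0.05 m and angle between vial_capped_a's own z axis and vertical below 0.15 rad) and (horizontal distance between vial_capped_b and cup_left below 0.004 m and z of vial_capped_b in the frame of mixer between 0.042 and 0.05 m and angle between vial_capped_b's own z axis and vertical below 0.15 rad)))), for 0.1 s.
3. the lever is fully down on the vials and, with the button sprung out, locked (value of joint mixer_lever below 0.03 rad and value of joint release_button below 0.0012 m), for 0.2 s.
At the end, for the whole second after the job is handed in: One capped vial upright on the floor of each cup (centred to 4 mm); lever fully down (within 0.03 rad), both pads pushed back 1.2 mm or more by the vials; release button sprung out (under 1.2 mm), so the lever is locked; all at rest; opened vials upright, other things within 25 mm of their start (all of step 3 and (((horizontal distance between vial_capped_a and cup_left below 0.004 m and z of vial_capped_a in the frame of mixer between 0.042 and 0.05 m and angle between vial_capped_a's own z axis and vertical below 0.15 rad) and (horizontal distance between vial_capped_b and cup_right below 0.004 m and z of vial_capped_b in the frame of mixer between 0.042 and 0.05 m and angle between vial_capped_b's own z axis and vertical below 0.15 rad)) or ((horizontal distance between vial_capped_a and cup_right below 0.004 m and z of vial_capped_a in the frame of mixer between 0.042 and 0.05 m and angle between vial_capped_a's own z axis and vertical below 0.15 rad) and (horizontal distance between vial_capped_b and cup_left below 0.004 m and z of vial_capped_b in the frame of mixer between 0.042 and 0.05 m and angle between vial_capped_b's own z axis and vertical below 0.15 rad))) and value of joint mixer_lever above -0.03 rad and value of joint each of pad_left, pad_right above 0.0012 m and linear speed of each of vial_capped_a, vial_capped_b below 0.02 m/s and velocity of joint mixer_lever below 0.05 rad/s and angle between each of vial_open_a, vial_open_b's own z axis and vertical below 0.15 rad); the robot touches nothing.
It fails at once if an opened vial, a syringe, the syringe bundle, a sachet, the timer or the pen is moved by more than 25 mm (distance of any of vial_open_a, vial_open_b, syringe_01, syringe_03, syringe_05, syringe_set, swab_1, swab_2, timer, pen_blue from where it was at the start of the episode above 0.025 m).
It also fails if it takes over 72 s, if anything falls off the work surface, if the arm or the gripper's body presses on something with over 40 N, if the wrist force passes 120 N, or if a joint passes its speed limit or range.

## Working session

There is one attempt and no reset: what is moved stays moved. The work goes in short steps, Python scripts to look and compute and a tool call to move; the robot and the scene stay as the last step left them, time stands still between calls to the robot, and variables do not carry over. Pictures are saved under pics/ and viewed, at most 10 in all, crops included, and the job is handed in when it is done.

Besides the shell and the picture viewer there is one more tool, called after "Emit:" as name(argument=value, ...) on one line, values as JSON. jog_arm: Moves the arm, as the interface text tells. Scaled input: -1 to 1 covers 150 mm each way for a shift and 90 degrees each way for a turn. Its arguments: {"type":"object","properties":{"moves":{"type":"array"}},"required":["moves"]}

```bash
mkdir -p pics; cat > h.py <<'E'
import numpy as np, cv2
from bench import arm
def cam(n):
    c=arm.read_camera(n); c['R']=np.array(c['R']);c['t']=np.array(c['t']);c['mtx']=np.array(c['mtx']); return c
def world(c,u,v,z=None):
    K,R,t=c['mtx'],c['R'],c['t']
    r=R.T@np.linalg.inv(K)@np.array([u,v,1.]); o=-R.T@t
    if z is None: return o+r*c['z_map'][int(v),int(u)]
    return o+r*(z-o[2])/r[2]
def proj(c,X):
    p=c['mtx']@(c['R']@np.array(X)+c['t']); return p[:2]/p[2]
def cloud(c):
    K,R,t=c['mtx'],c['R'],c['t']; h,w=c['z_map'].shape
    u,v=np.meshgrid(np.arange(w),np.arange(h))
    r=np.stack([u,v,np.ones_like(u)],-1)@np.linalg.inv(K).T*c['z_map'][...,None]
    return (r-t)@R
E
python3 - <<'E'
from h import *
for n in ['top','scene']:
    c=cam(n); cv2.imwrite(f'pics/{n}0.png',c['image']); print(n,-c['R'].T@c['t'],c['R'][2],c['mtx'][0,0])
    np.savez(f'{n}0.npz',**c)
s=arm.read_state(); print(s)
E
```

```text
top [0.48265754 0.01094281 1.19553099] [ 0.0812762   0.00610578 -0.99667291] 392.9795520060356
scene [-0.59034633 -0.55651012  0.67269845] [ 0.82248008  0.39688577 -0.40744104] 513.5124797604707
{'time': 0.1, 'q': array([ 9.47501889e-01,  5.28364418e-01,  1.43374857e+00, -5.08863122e-08,
        1.18138888e+00, -1.78493956e-01]), 'dq': array([-9.02775919e-05, -2.77945170e-03, -1.88038785e-03,  4.97333257e-05,
        1.29644921e-04, -3.94822190e-04]), 'joint_torque': array([ 4.74863846e-04, -4.40986097e+01, -1.77150178e+01,  6.35472033e-02,
        5.33573760e-02, -1.28758418e-05]), 'tool_pos': array([0.26851309, 0.5636703 , 0.22168302]), 'eef_rot': array([-3.13971377e+00, -3.38929228e-04,  2.69679187e+00]), 'ft_force': array([-0.57569808, -0.09766242,  0.40327379]), 'moment': array([-0.00406232,  0.05222594,  0.04598211]), 'gripper_force': 0.0, 'finger_gap': 0.08714827243441002}
```

View pics/top0.png

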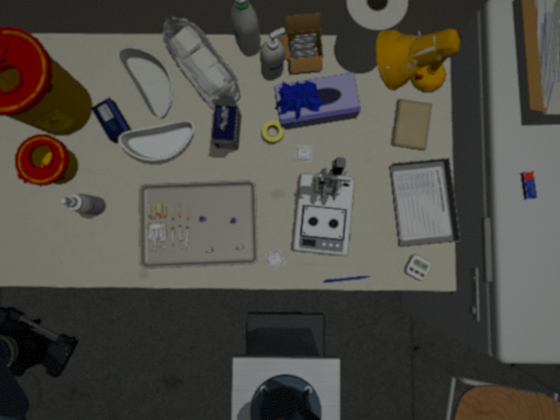

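View pics/scene0.png

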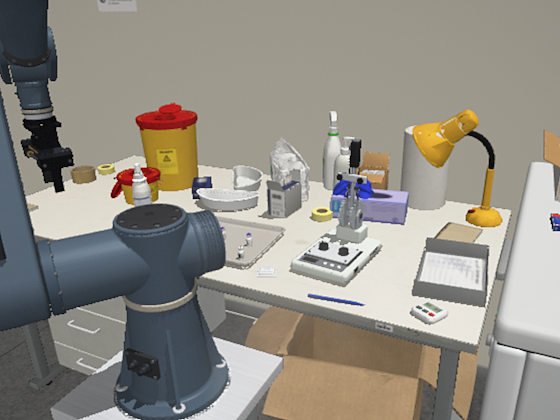

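The top view shows two purple dots (202,218) and (233,220), likely the capped vials, two grey ones at (210,250) and (240,247), and the mixer at (324,215). Next I enlarge crops of these areas.

```bash
python3 - <<'E'
from h import *
c=dict(np.load('top0.npz')); im=c['image']
def up(a,s): return cv2.resize(a,None,fx=s,fy=s,interpolation=cv2.INTER_CUBIC)
a=up(im[145:265,280:370],5); b=up(im[200:265,185:260],5)
W=np.zeros((600,800,3),np.uint8); W[:600,:450]=a; W[:325,450:800]=b[:,:350]
W=np.clip(W.astype(float)*1.5,0,255).astype(np.uint8)
cv2.imwrite('pics/crop0.png',W)
P=cloud(c)
hsv=cv2.cvtColor(im,cv2.COLOR_BGR2HSV)
sub=im[205:260,190:255]
for (u,v) in [(202,218),(233,220),(210,250),(240,247),(311,221),(333,223),(339,163),(324,230)]:
    print((u,v),im[v,u],hsv[v,u],P[v,u].round(4))
m=cv2.inRange(hsv[200:265,190:255],(110,60,20),(150,255,255))
n,l,st,ce=cv2.connectedComponentsWithStats(m)
for i in range(1,n):
    if st[i,4]>5:
        u,v=ce[i]+[190,200]; print('cap',st[i],u,v,world(c,u,v,.039))
E
```

```text
(202, 218) [92 33 51] [129 164  92] [0.5609 0.2522 0.0379]
(233, 220) [93 31 51] [130 170  93] [0.5559 0.1604 0.038 ]
(210, 250) [109 110 108] [ 75   5 110] [0.4669 0.226  0.0386]
(240, 247) [114 113 111] [100   7 114] [0.4766 0.1386 0.0345]
(311, 221) [25 27 25] [60 19 27] [ 0.5548 -0.0694  0.0449]
(333, 223) [30 29 28] [105  17  30] [ 0.5496 -0.1338  0.045 ]
(339, 163) [81 75 72] [110  28  81] [ 0.6702 -0.1134  0.316 ]
(324, 230) [142 141 138] [ 98   7 142] [ 0.529  -0.1082  0.0389]
cap [10 16  4  5 17] 201.41176470588235 218.11764705882354 [0.5604113  0.25369106 0.039     ]
cap [41 18  5  4 17] 232.88235294117646 219.58823529411765 [0.55700162 0.16061094 0.039     ]
```

View pics/crop0.png

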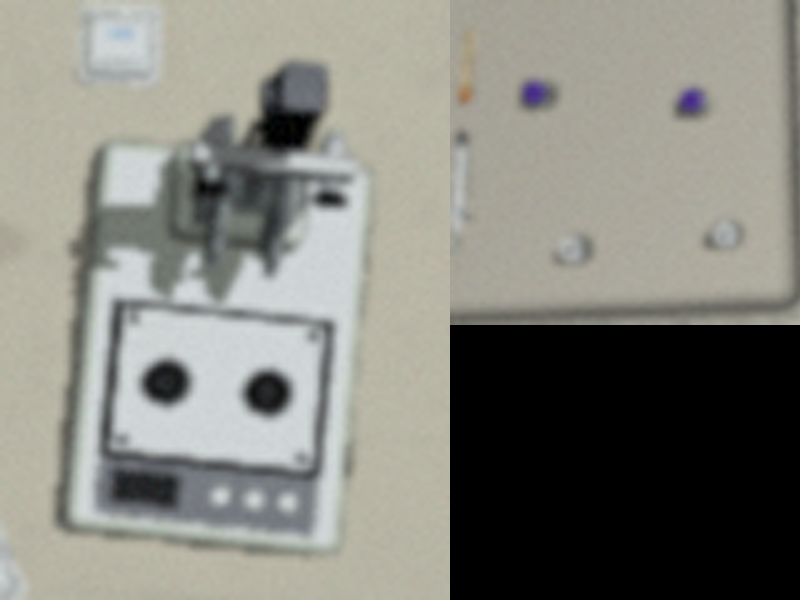

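The crop shows the purple-capped vials at about (292,219)/5-scaled, i.e. (202,218) and (233,220). The open vials are in the lower row, the cups at px (313.2,221.4) and (333.6,223.6), and the grip's top end near (340,162).

```bash
python3 - <<'E'
from h import *
c=dict(np.load('top0.npz')); s=dict(np.load('scene0.npz'))
def blobs(c,box,lo,hi,z,mn,mx,hsvm=True):
    u0,v0,u1,v1=box; k=4
    a=cv2.resize(c['image'][v0:v1,u0:u1],None,fx=k,fy=k,interpolation=cv2.INTER_CUBIC)
    m=cv2.inRange(cv2.cvtColor(a,cv2.COLOR_BGR2HSV) if hsvm else a,lo,hi)
    n,l,st,ce=cv2.connectedComponentsWithStats(m)
    for i in range(1,n):
        if mn*16<st[i,4]<mx*16:
            u,v=(ce[i]+.5)/k-.5+[u0,v0]; print(st[i]/k,round(u,2),round(v,2),world(c,u,v,z).round(4))
print('cups top');blobs(c,(303,212,343,235),(0,0,0),(75,75,75),.055,20,90,False)
print('cups scene');blobs(s,(312,236,356,260),(0,0,0),(75,75,75),.055,5,90,False)
print('caps top');blobs(c,(190,205,250,260),(110,60,20),(150,255,255),.039,5,60)
print('caps scene');blobs(s,(200,215,280,260),(110,60,20),(150,255,255),.039,2,60)
# housing: points with z .03-.04
P=cloud(c); 
m=((P[...,2]>.028)&(P[...,2]<.043)&(np.abs(P[...,0]-.56)<.17)&(np.abs(P[...,1]+.1)<.13))
q=P[m][:,:2].astype(np.float32); print('housing',cv2.minAreaRect(q*1000))
m=((P[...,2]>.2)&(np.abs(P[...,0]-.65)<.1)&(np.abs(P[...,1]+.1)<.1))
for p,(v,u) in zip(P[m],np.argwhere(m)): print((u,v),p.round(3),c['image'][v,u],end=' ; ')
W=cv2.resize(s['image'][125:285,280:400],None,fx=3.7,fy=3.7,interpolation=cv2.INTER_CUBIC)
V=cv2.resize(s['image'][215:275,215:285],None,fx=4.5,fy=4.5,interpolation=cv2.INTER_CUBIC)
o=np.zeros((600,800,3),np.uint8); o[:W.shape[0],:W.shape[1]]=W; o[:V.shape[0],470:470+V.shape[1]]=V
cv2.imwrite('pics/crop1.png',o)
E
```

```text
cups top
[  5.5    5.25   9.25   8.5  243.  ] 312.71 221.01 [ 0.5542 -0.0737  0.055 ]
[ 26.     7.25   9.     8.75 242.  ] 333.05 223.14 [ 0.5486 -0.1327  0.055 ]
cups scene
[  7.     5.5    9.25   8.75 232.  ] 323.19 246.0 [ 0.54   -0.0815  0.055 ]
[ 26.5   11.5   10.     8.25 245.25] 343.09 251.22 [ 0.5332 -0.1408  0.055 ]
[40.5  20.5   3.5   3.5  22.75] 354.04 258.03 [ 0.5092 -0.1797  0.055 ]
caps top
[ 9.75 11.25  4.5   4.75 68.75] 201.4 218.13 [0.5604 0.2537 0.039 ]
[41.  13.   4.5  4.5 66.5] 232.8 219.73 [0.5566 0.1609 0.039 ]
caps scene
[20.25 12.    4.    2.75 30.75] 221.84 227.85 [0.5578 0.252  0.039 ]
[46.75 18.    4.25  2.5  33.25] 248.31 233.74 [0.5542 0.159  0.039 ]
housing ((577.411376953125, -107.99250030517578), (165.46719360351562, 232.2886962890625), 84.28282165527344)
(np.int64(337), np.int64(157)) [ 0.685 -0.109  0.313] [90 96 95] ; (np.int64(338), np.int64(157)) [ 0.684 -0.111  0.316] [86 88 88] ; (np.int64(339), np.int64(157)) [ 0.685 -0.114  0.314] [88 91 92] ; (np.int64(340), np.int64(157)) [ 0.685 -0.116  0.312] [89 94 94] ; (np.int64(336), np.int64(158)) [ 0
[... 28228 characters left out ...]
139  0.221] [47 47 46] ; (np.int64(345), np.int64(185)) [ 0.634 -0.141  0.224] [40 41 38] ; (np.int64(346), np.int64(185)) [ 0.634 -0.143  0.227] [38 38 35] ; (np.int64(347), np.int64(185)) [ 0.634 -0.146  0.227] [44 44 43] ; (np.int64(348), np.int64(185)) [ 0.635 -0.149  0.223] [67 66 65] ; (np.int64(349), np.int64(185)) [ 0.635 -0.152  0.219] [105 104 102] ; (np.int64(344), np.int64(186)) [ 0.634 -0.141  0.211] [96 96 92] ; (np.int64(345), np.int64(186)) [ 0.633 -0.143  0.214] [91 90 88] ; (np.int64(346), np.int64(186)) [ 0.633 -0.145  0.216] [92 92 89] ; (np.int64(347), np.int64(186)) [ 0.633 -0.148  0.215] [93 92 87] ; (np.int64(348), np.int64(186)) [ 0.633 -0.15   0.216] [100 100  98] ;
```

View pics/crop1.png

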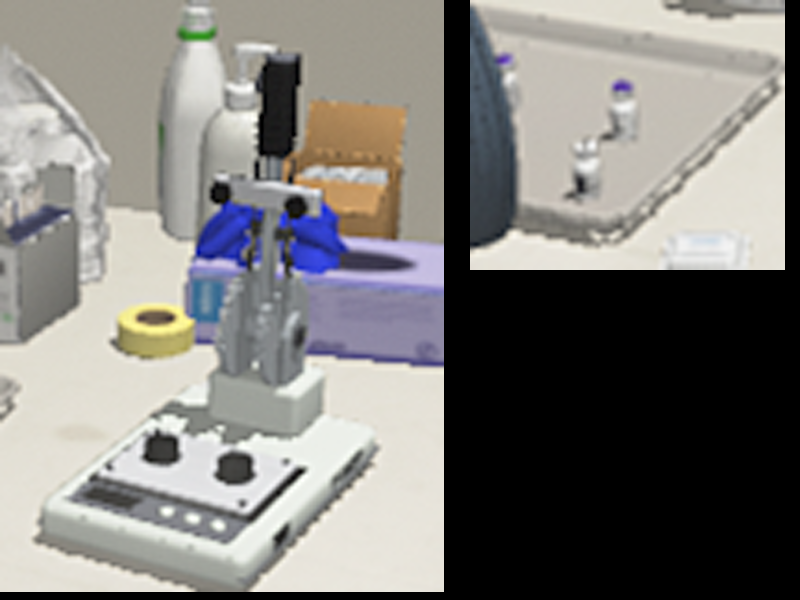

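The scene crop shows purple caps at crop (505,60) and (622,88), i.e. scene px (222,228) and (249,234). The lever is upright with its grip on top. Estimates: cup midpoint (0.5515,-0.105), yaw -0.098, vials A (0.5605,0.2535) and B (0.5566,0.161). I'll start moving.

Emit:
jog_arm(moves=[[[0,0,0],[0,0,-0.075],0.55],[[0,0,0],[0,0,-0.075],0.55],[[0,0,0],[0,0,-0.071],0.55],[[-0.238,-0.207,0],[0,0,0],0.55],[[-0.238,-0.207,0],[0,0,0],0.55],[[-0.238,-0.207,0],[0,0,0],0.55],[[-0.238,-0.207,0],[0,0,0],0.55],[[-0.238,-0.207,0],[0,0,0],0.55],[[-0.238,-0.207,0],[0,0,0],0.55],[[-0.238,-0.207,0],[0,0,0],0.55]])

```text
time: 1.1
tool_pos: [0.4972, 0.3218, 0.2222]
eef_rot: [-3.141, -0.001, 3.044]
ft_force: [0.1, 0.7, -0.8]
finger_gap: 0.0393
gripper_force: 0.0
```

Emit:
jog_arm(moves=[[[-0.238,-0.207,0],[0,0,0],0.55],[[-0.238,-0.207,0],[0,0,0],0.55],[[0,0,0],[0,0,0],0.55],[[0,0,0],[0,0,0],0.55]])

```text
time: 1.5
tool_pos: [0.5617, 0.2535, 0.2218]
eef_rot: [-3.141, -0.002, 3.041]
ft_force: [-1.0, -0.1, -0.0]
finger_gap: 0.0392
gripper_force: 0.0
```

```bash
cat >> h.py <<'E'
from scipy.spatial.transform import Rotation as Ro
def go(X,yaw=3.044,rpy=None):
    s=arm.read_state(); R=Ro.from_euler('xyz',s['eef_rot']); T=Ro.from_euler('xyz',rpy or [np.pi,0,yaw])
    print('t',round(s['time'],2),'pos',s['tool_pos'].round(4),'rpy',np.array(s['eef_rot']).round(4),'F',s['ft_force'].round(1),'gap',round(s['finger_gap'],4),'gf',round(s['gripper_force'],1))
    print('shift',(R.inv().apply(np.array(X)-s['tool_pos'])/.15).round(4),'turn',((R.inv()*T).as_rotvec()/(np.pi/2)).round(4))
E
python3 -c "
from h import *
go([.5605,.2535,.06])"
```

```text
t 1.5 pos [0.5617 0.2535 0.2218] rpy [-3.1415e+00 -1.7000e-03  3.0411e+00] F [-1.  -0.1 -0. ] gap 0.0392 gf 0.0
shift [ 6.0000e-03 -1.0000e-03  1.0789e+00] turn [-0.0001 -0.0011 -0.0019]
```

Emit:
jog_arm(moves=[[[0.008,0,0.3],[0,0,-0.002],0.55],[[0,0,0.3],[0,0,0],0.55],[[0,0,0.3],[0,0,0],0.55],[[0,0,0.25],[0,0,0],0.55],[[0,0,0.16],[0,0,0],0.55],[[0,0,0.08],[0,0,0],0.55],[[0,0,0],[0,0,0],0.55],[[0,0,0],[0,0,0],0.7],[[0,0,0],[0,0,0],0.8],[[0,0,0],[0,0,0],0.9]])

```text
time: 2.5
tool_pos: [0.5613, 0.2553, 0.0158]
eef_rot: [3.141, 0.003, 3.047]
ft_force: [0.5, -0.7, -0.4]
finger_gap: 0.0224
gripper_force: 0.0
```

Emit:
jog_arm(moves=[[[0,0,0],[0,0,0],0.95],[[0,0,0],[0,0,0],0.95],[[0,0,0],[0,0,0],0.95]])

```text
time: 2.8
tool_pos: [0.561, 0.2549, 0.0151]
eef_rot: [3.141, 0.002, 3.047]
ft_force: [0.2, -1.0, 6.2]
finger_gap: 0.0137
gripper_force: 30.0
```

```bash
python3 -c "
from h import *
go([.5544,-.075,.12])
c=cam('scene');a=cv2.resize(c['image'][190:270,190:290],None,fx=6,fy=6,interpolation=cv2.INTER_CUBIC);cv2.imwrite('pics/g1.png',a)"
```

```text
t 2.8 pos [0.561  0.2549 0.0151] rpy [3.1411e+00 1.7000e-03 3.0470e+00] F [ 0.2 -1.   6.2] gap 0.0137 gf 30.0
shift [-0.1652 -2.193  -0.7001] turn [0.0003 0.0011 0.0019]
```

View pics/g1.png

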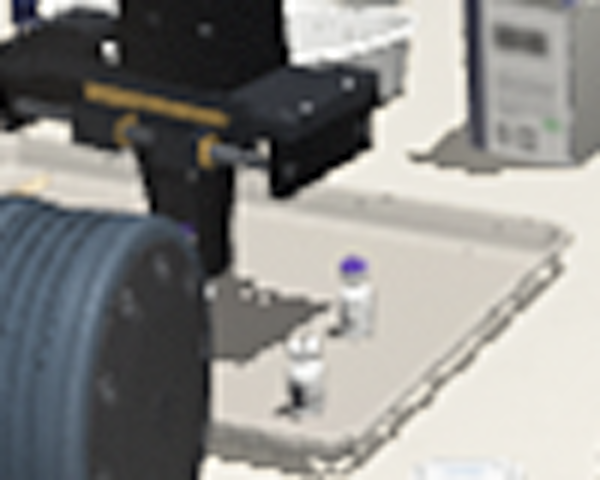

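Emit:
jog_arm(moves=[[[0,0,-0.2],[0,0,0],0.95],[[0,0,-0.25],[0,0,0],0.95],[[0,0,-0.25],[0,0,0],0.95],[[-0.024,-0.31,0],[0,0,0],0.95],[[-0.024,-0.31,0],[0,0,0],0.95],[[-0.024,-0.31,0],[0,0,0],0.95],[[-0.024,-0.31,0],[0,0,0],0.95],[[-0.024,-0.31,0],[0,0,0],0.95],[[-0.024,-0.31,0],[0,0,0],0.95],[[-0.021,-0.333,0],[0,0,0.002],0.95]])

```text
time: 3.85
tool_pos: [0.5534, -0.0764, 0.1189]
eef_rot: [3.141, -0.0, 3.044]
ft_force: [0.9, -0.0, -0.3]
finger_gap: 0.0139
gripper_force: 29.9
```

Emit:
jog_arm(moves=[[[0,0,0],[0,0,0],0.95],[[0,0,0],[0,0,0],0.95],[[0,0,0],[0,0,0],0.95]])

```text
time: 4.15
tool_pos: [0.5533, -0.074, 0.1188]
eef_rot: [3.141, -0.001, 3.044]
ft_force: [-0.4, -0.4, 0.3]
finger_gap: 0.0139
gripper_force: 29.9
```

```bash
python3 -c "
from h import *
go([.5544,-.075,.085])
c=cam('scene');np.savez('s1.npz',**c);a=cv2.resize(c['image'][190:290,280:400],None,fx=6,fy=6,interpolation=cv2.INTER_CUBIC);cv2.imwrite('pics/g2.png',a)"
```

```text
t 4.15 pos [ 0.5533 -0.074   0.1188] rpy [ 3.1409e+00 -1.1000e-03  3.0442e+00] F [-0.4 -0.4  0.3] gap 0.0139 gf 29.9
shift [-0.0083 -0.0061  0.2255] turn [ 0.0005 -0.0007  0.0001]
```

View pics/g2.png

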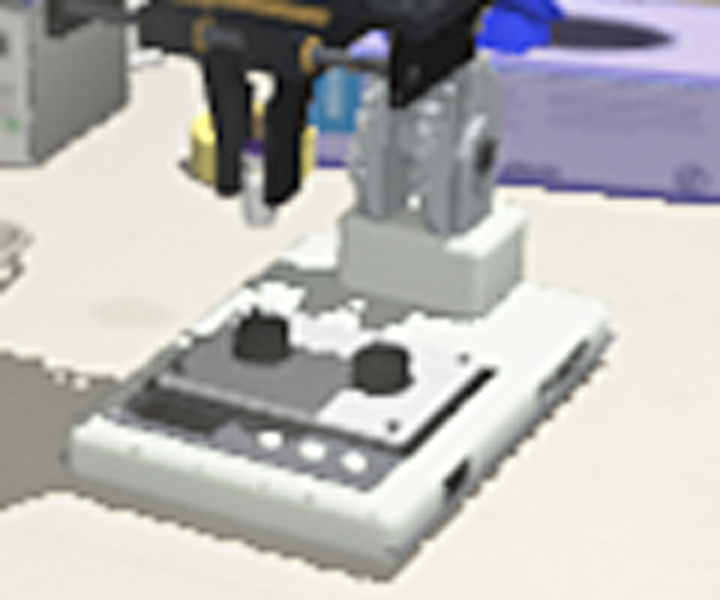

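The picture shows the vial upright between the fingers, about 11 mm protruding, with its bottom at crop (258,222). The left cup centre is at about (262,330).

```bash
python3 -c "
from h import *
c=dict(np.load('s1.npz'))
for X in [(.5533,-.074,.106),(.5533,-.074,.112),(.5533,-.074,.055),(.5545,-.074,.055),(.5533,-.075,.055),(.5486,-.1346,.055)]: print(X,((proj(c,X)-[280,190]+.5)*6).round(1))
a=cv2.resize(c['image'][190:290,280:400],None,fx=6,fy=6,interpolation=cv2.INTER_CUBIC)
g=cv2.cvtColor(a,cv2.COLOR_BGR2GRAY)
for v in [208,214,220]: print(v,[int(x) for x in g[v,228:300:3]])
for v in [320,330,340,350]: print(v,[int(x) for x in g[v,222:306:3]])
for v in [350,360,370,380]: print(v,[int(x) for x in g[v,340:424:3]])
"
```

```text
(0.5533, -0.074, 0.106) [258.8 220.4]
(0.5533, -0.074, 0.112) [258.9 208.1]
(0.5533, -0.074, 0.055) [258.2 323.7]
(0.5545, -0.074, 0.055) [259.3 322.7]
(0.5533, -0.075, 0.055) [260.3 324.1]
(0.5486, -0.1346, 0.055) [380.9 352.9]
208 [246, 245, 246, 235, 214, 188, 168, 162, 176, 190, 194, 185, 172, 147, 110, 103, 138, 190, 225, 249, 251, 246, 245, 241]
214 [236, 236, 239, 233, 220, 197, 171, 158, 168, 184, 190, 190, 186, 177, 161, 163, 190, 224, 243, 251, 247, 239, 236, 235]
220 [234, 235, 239, 237, 231, 213, 185, 165, 169, 178, 180, 177, 168, 165, 170, 187, 211, 233, 240, 240, 239, 236, 235, 235]
320 [221, 192, 182, 177, 183, 164, 115, 65, 47, 41, 41, 45, 47, 48, 48, 47, 45, 45, 43, 53, 68, 108, 160, 213, 238, 249, 248, 239]
330 [129, 126, 126, 117, 98, 74, 52, 41, 46, 54, 57, 58, 58, 58, 59, 59, 60, 59, 58, 51, 23, 39, 115, 199, 236, 250, 246, 235]
340 [138, 135, 130, 112, 88, 65, 56, 55, 56, 58, 58, 58, 60, 62, 63, 63, 63, 62, 64, 60, 38, 54, 120, 195, 231, 247, 243, 234]
350 [141, 138, 128, 101, 66, 41, 44, 55, 58, 61, 62, 63, 64, 64, 64, 63, 64, 65, 65, 62, 56, 55, 64, 82, 102, 120, 123, 132]
350 [238, 250, 255, 252, 223, 184, 134, 100, 69, 60, 55, 58, 61, 61, 60, 60, 58, 56, 54, 53, 66, 85, 135, 189, 234, 245, 249, 242]
360 [148, 159, 156, 139, 105, 71, 52, 61, 67, 70, 73, 74, 74, 72, 71, 70, 69, 70, 68, 66, 52, 31, 61, 124, 192, 227, 249, 245]
370 [142, 147, 141, 129, 105, 80, 65, 68, 71, 72, 73, 72, 72, 72, 72, 73, 72, 71, 70, 70, 57, 37, 76, 152, 220, 244, 255, 245]
380 [143, 144, 133, 119, 93, 70, 58, 65, 69, 71, 72, 73, 73, 72, 71, 71, 70, 69, 66, 65, 55, 42, 48, 66, 120, 180, 230, 241]
```

Emit:
jog_arm(moves=[[[-0.01,-0.004,0.15],[0,0,0],0.95],[[0,0,0.14],[0,0,0],0.95],[[0,0,0],[0,0,0],0.95],[[0,0,0],[0,0,0],0.95]])

```text
time: 4.6
tool_pos: [0.555, -0.0742, 0.0755]
eef_rot: [3.141, -0.001, 3.046]
ft_force: [1.4, -0.2, -0.3]
finger_gap: 0.014
gripper_force: 29.9
```

Emit:
jog_arm(moves=[[[0,0,0.02],[0,0,0],0.95],[[0,0,0.02],[0,0,0],0.95],[[0,0,0.02],[0,0,0],0.95],[[0,0,0],[0,0,0],0.95]])

```text
time: 5.0
tool_pos: [0.5551, -0.0756, 0.0665]
eef_rot: [3.142, -0.0, 3.044]
ft_force: [-0.0, 0.1, 0.0]
finger_gap: 0.0138
gripper_force: 29.9
```

Emit:
jog_arm(moves=[[[0,0,0.015],[0,0,0],0.95],[[0,0,0.015],[0,0,0],0.95],[[0,0,0.008],[0,0,0],0.95],[[0,0,0],[0,0,0],0.95],[[0,0,0],[0,0,0],0.95]])

```text
time: 5.5
tool_pos: [0.5552, -0.0757, 0.0607]
eef_rot: [3.142, -0.0, 3.044]
ft_force: [-0.3, -0.8, -0.3]
finger_gap: 0.0137
gripper_force: 29.9
```

Emit:
jog_arm(moves=[[[0,0,0],[0,0,0],0.8],[[0,0,0],[0,0,0],0.7],[[0,0,0],[0,0,0],0.65],[[0,0,0],[0,0,0],0.65],[[0,0,-0.05],[0,0,0],0.65],[[0,0,-0.15],[0,0,0],0.65],[[0,0,-0.2],[0,0,0],0.65],[[0,0,0],[0,0,0],0.65]])

```text
time: 6.3
tool_pos: [0.5581, -0.0765, 0.1249]
eef_rot: [-3.14, 0.008, 3.044]
ft_force: [0.5, 0.4, 0.6]
finger_gap: 0.0303
gripper_force: 0.0
```

```bash
python3 -c "
from h import *
go([.5568,.1609,.12])"
```

```text
t 6.3 pos [ 0.5581 -0.0765  0.1249] rpy [-3.1396  0.0083  3.0441] F [0.5 0.4 0.6] gap 0.0303 gf 0.0
shift [0.1631 1.5747 0.0279] turn [-0.0013  0.0053  0.0001]
```

Emit:
jog_arm(moves=[[[0.024,0.261,0],[0,0,0],0.55],[[0.024,0.261,0],[0,0,0],0.55],[[0.024,0.261,0],[0,0,0],0.55],[[0.024,0.261,0],[0,0,0],0.55],[[0.024,0.261,0],[0,0,0],0.55],[[0.023,0.261,0],[0,0,0],0.55],[[0,0,0],[0,0,0],0.55],[[0,0,0],[0,0,0],0.55],[[0,0,0],[0,0,0],0.55]])

```text
time: 7.2
tool_pos: [0.5566, 0.1593, 0.1206]
eef_rot: [-3.141, -0.001, 3.043]
ft_force: [0.8, 0.3, 0.3]
finger_gap: 0.0391
gripper_force: 0.0
```

```bash
python3 -c "
from h import *
go([.5571,.1612,.015])
c=cam('scene')
cv2.imwrite('pics/full1.png',np.hstack([cv2.resize(c['image'][190:290,290:390],None,fx=4,fy=4,interpolation=cv2.INTER_CUBIC),cv2.resize(c['image'][180:280,200:300],None,fx=4,fy=4,interpolation=cv2.INTER_CUBIC)]))"
```

```text
t 7.2 pos [0.5566 0.1593 0.1206] rpy [-3.1411e+00 -5.0000e-04  3.0434e+00] F [0.8 0.3 0.3] gap 0.0391 gf 0.0
shift [-0.0024  0.013   0.7043] turn [-0.0003 -0.0003 -0.0004]
```

View pics/full1.png

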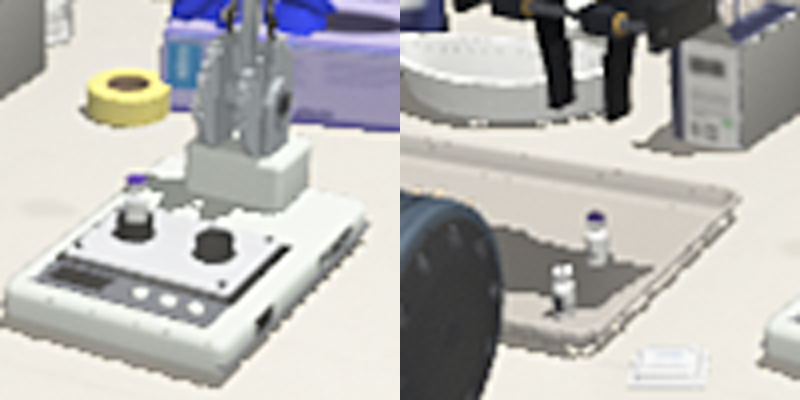

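Vial A stands upright in the left cup (crop 135,205); B is still standing at (597,238). Now for B.

Emit:
jog_arm(moves=[[[-0.003,0.013,0.2],[0,0,0],0.55],[[0,0,0.26],[0,0,0],0.55],[[0,0,0.17],[0,0,0],0.55],[[0,0,0.075],[0,0,0],0.55],[[0,0,0],[0,0,0],0.55],[[0,0,0],[0,0,0],0.7],[[0,0,0],[0,0,0],0.8],[[0,0,0],[0,0,0],0.95],[[0,0,0],[0,0,0],0.95],[[0,0,0],[0,0,0],0.95]])

```text
time: 8.25
tool_pos: [0.5581, 0.1622, 0.016]
eef_rot: [3.141, 0.002, 3.044]
ft_force: [-0.0, -0.2, 3.7]
finger_gap: 0.0138
gripper_force: 29.8
```

Emit:
jog_arm(moves=[[[0,0,0],[0,0,0],0.95],[[0,0,0],[0,0,0],0.95]])

```text
time: 8.45
tool_pos: [0.5582, 0.1622, 0.016]
eef_rot: [3.141, 0.002, 3.044]
ft_force: [-0.1, -0.5, 6.1]
finger_gap: 0.0141
gripper_force: 29.8
```

```bash
python3 -c "
from h import *
go([.5492,-.135,.125])"
```

```text
t 8.45 pos [0.5582 0.1622 0.016 ] rpy [3.1413e+00 1.8000e-03 3.0441e+00] F [-0.1 -0.5  6.1] gap 0.0141 gf 29.8
shift [-0.1346 -1.9774 -0.7269] turn [0.0002 0.0011 0.0001]
```

Emit:
jog_arm(moves=[[[0,0,-0.2],[0,0,0],0.95],[[0,0,-0.265],[0,0,0],0.95],[[0,0,-0.262],[0,0,0],0.95],[[-0.02,-0.282,0],[0,0,0],0.95],[[-0.02,-0.282,0],[0,0,0],0.95],[[-0.02,-0.282,0],[0,0,0],0.95],[[-0.02,-0.282,0],[0,0,0],0.95],[[-0.02,-0.282,0],[0,0,0],0.95],[[-0.02,-0.282,0],[0,0,0],0.95],[[-0.02,-0.285,0],[0,0,0],0.95]])

```text
time: 9.45
tool_pos: [0.5489, -0.1365, 0.1239]
eef_rot: [3.141, -0.001, 3.044]
ft_force: [1.2, 0.4, -0.1]
finger_gap: 0.0142
gripper_force: 29.8
```

Emit:
jog_arm(moves=[[[0,0,0.1],[0,0,0],0.95],[[0,0,0.1],[0,0,0],0.95],[[0,0,0.1],[0,0,0],0.95],[[0,0,0],[0,0,0],0.95],[[0,0,0],[0,0,0],0.95]])

```text
time: 9.95
tool_pos: [0.5492, -0.1348, 0.0789]
eef_rot: [3.141, -0.001, 3.044]
ft_force: [0.4, -0.7, 0.1]
finger_gap: 0.0139
gripper_force: 29.8
```

```bash
python3 -c "
from h import *
go([.5502,-.135,.068])"
```

```text
t 9.95 pos [ 0.5492 -0.1348  0.0789] rpy [ 3.1412e+00 -1.0000e-03  3.0440e+00] F [ 0.4 -0.7  0.1] gap 0.0139 gf 29.8
shift [-0.0071 -0.0004  0.0728] turn [ 0.0003 -0.0006  0.    ]
```

Emit:
jog_arm(moves=[[[-0.005,0,0.025],[0,0,0],0.95],[[0,0,0.025],[0,0,0],0.95],[[0,0,0.025],[0,0,0],0.95],[[0,0,0],[0,0,0],0.95]])

```text
time: 10.35
tool_pos: [0.5499, -0.1349, 0.0676]
eef_rot: [3.141, -0.001, 3.044]
ft_force: [0.3, 0.3, -0.5]
finger_gap: 0.0142
gripper_force: 29.8
```

Emit:
jog_arm(moves=[[[0,0,0.015],[0,0,0],0.95],[[0,0,0.015],[0,0,0],0.95],[[0,0,0.01],[0,0,0],0.95],[[0,0,0],[0,0,0],0.95],[[0,0,0],[0,0,0],0.95]])

```text
time: 10.85
tool_pos: [0.5502, -0.1352, 0.0619]
eef_rot: [3.142, -0.0, 3.044]
ft_force: [-0.0, -0.1, 0.7]
finger_gap: 0.0141
gripper_force: 29.8
```

Emit:
jog_arm(moves=[[[0,0,0],[0,0,0],0.8],[[0,0,0],[0,0,0],0.7],[[0,0,0],[0,0,0],0.65],[[0,0,0],[0,0,0],0.65],[[0,0,-0.06],[0,0,0],0.65],[[0,0,-0.15],[0,0,0],0.65],[[0,0,-0.3],[0,0,0],0.5],[[0,0,-0.3],[0,0,0],0.4],[[0,0,-0.3],[0,0,0],0.4],[[0,0,-0.3],[0,0,0],0.4]])

```text
time: 11.85
tool_pos: [0.5497, -0.1349, 0.276]
eef_rot: [-3.141, 0.001, 3.044]
ft_force: [0.7, -0.0, -0.6]
finger_gap: 0.05
gripper_force: 0.0
```

Emit:
jog_arm(moves=[[[0,0,-0.3],[0,0,0],0.4],[[0,0,-0.13],[0,0,0],0.4],[[0,0,0],[0,0,0],0.4],[[0,0,0],[0,0,0],0.4]])

```text
time: 12.25
tool_pos: [0.5495, -0.1348, 0.3378]
eef_rot: [3.141, -0.0, 3.044]
ft_force: [-0.4, 1.1, 0.4]
finger_gap: 0.0525
gripper_force: 0.0
```

```bash
python3 -c "
from h import *
go([.6723,-.117,.335])
c=cam('top');P=cloud(c)
m=(P[...,2]>.311)&(P[...,2]<.322)&(abs(P[...,0]-.672)<.02)&(abs(P[...,1]+.116)<.02)
q=P[m][:,:2].astype(np.float32);print(cv2.minAreaRect(q*1000))
s=cam('scene');np.savez('s2.npz',**s)
cv2.imwrite('pics/full2.png',np.hstack([cv2.resize(s['image'][140:290,290:390],None,fx=4,fy=4,interpolation=cv2.INTER_CUBIC),cv2.resize(c['image'][145:245,290:370],None,fx=5,fy=6,interpolation=cv2.INTER_CUBIC)]))"
```

```text
t 12.25 pos [ 0.5495 -0.1348  0.3378] rpy [ 3.1415e+00 -2.0000e-04  3.0440e+00] F [-0.4  1.1  0.4] gap 0.0525 gf 0.0
shift [-0.8029  0.1981  0.0186] turn [ 0.0001 -0.0001 -0.    ]
((672.6793212890625, -117.09127807617188), (20.596149444580078, 23.591278076171875), 86.55470275878906)
```

View pics/full2.png

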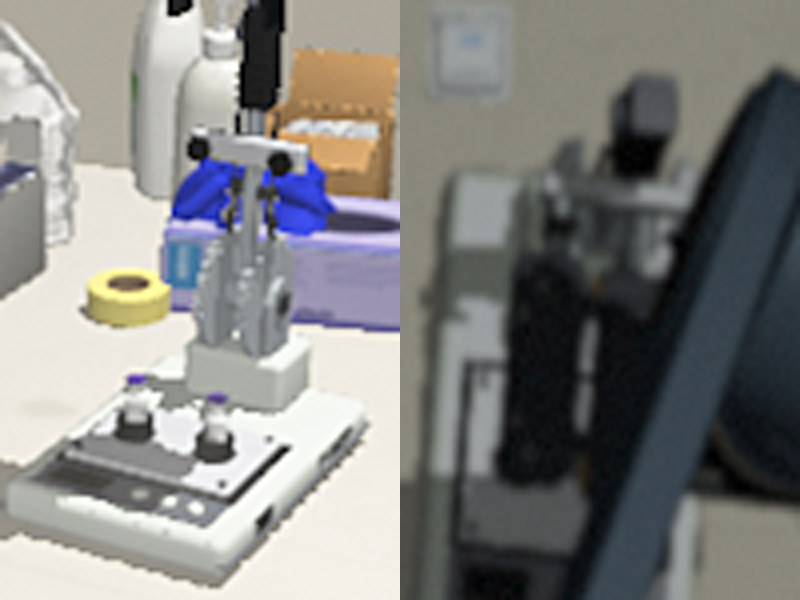

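Both capped vials stand in the cups (crop (135,410) and (215,428)) and the lever is raised. I'll go over the grip and straddle it.

Emit:
jog_arm(moves=[[[-0.268,0.066,0],[0,0,0],0.4],[[-0.268,0.066,0],[0,0,0],0.4],[[-0.267,0.066,0],[0,0,0],0.4],[[0,0,0],[0,0,0],0.4],[[0,0,0],[0,0,0],0.4],[[0,0,0.1],[0,0,0],0.4],[[0,0,0.15],[0,0,0],0.4],[[0,0,0.165],[0,0,0],0.4],[[0,0,0],[0,0,0],0.4],[[0,0,0],[0,0,0],0.4]])

```text
time: 13.35
tool_pos: [0.6717, -0.1175, 0.2755]
eef_rot: [3.141, -0.002, 3.043]
ft_force: [0.2, 0.5, 0.1]
finger_gap: 0.0521
gripper_force: 0.0
```

```bash
python3 -c "
from h import *
go([.6723,-.117,.2755])"
```

```text
t 13.35 pos [ 0.6717 -0.1175  0.2755] rpy [ 3.1413e+00 -2.1000e-03  3.0433e+00] F [0.2 0.5 0.1] gap 0.0521 gf 0.0
shift [-0.0035  0.0037 -0.0002] turn [ 0.0002 -0.0013 -0.0004]
```

Emit:
jog_arm(moves=[[[-0.003,0.005,0],[0,0,0],0.55],[[0,0,0],[0,0,0],0.65],[[0,0,0],[0,0,0],0.75],[[0,0,0],[0,0,0],0.85],[[0,0,0],[0,0,0],0.85],[[0,0,0],[0,0,0],0.85],[[0,0,0],[0,0,0],0.85]])

```text
time: 14.05
tool_pos: [0.6739, -0.1171, 0.2766]
eef_rot: [-3.141, 0.002, 3.044]
ft_force: [0.0, -0.4, 5.3]
finger_gap: 0.0243
gripper_force: 30.0
```

```bash
python3 -c "
import numpy as np
t=np.linspace(1.654,0,21)
for a,b in zip(t,t[1:]): print(round(b,3),(185/150*(np.cos(b)-np.cos(a))).round(3),(-185/150*(np.sin(b)-np.sin(a))).round(3))"
```

```text
1.571 0.102 -0.004
1.489 0.102 0.004
1.406 0.101 0.013
1.323 0.1 0.021
1.24 0.098 0.029
1.158 0.095 0.037
1.075 0.092 0.045
0.992 0.088 0.052
0.91 0.083 0.059
0.827 0.078 0.066
0.744 0.072 0.072
0.662 0.066 0.078
0.579 0.059 0.083
0.496 0.052 0.088
0.414 0.045 0.092
0.331 0.037 0.095
0.248 0.029 0.098
0.165 0.021 0.1
0.083 0.013 0.101
0.0 0.004 0.102
```

Emit:
jog_arm(moves=[[[0.05,0,-0.002],[0,0,0],0.85],[[0.052,0,-0.002],[0,0,0],0.85],[[0.102,0,0.004],[0,0,0],0.85],[[0.101,0,0.013],[0,0,0],0.85],[[0.1,0,0.021],[0,0,0],0.85],[[0,0,0],[0,0,0],0.85]])

```text
time: 14.65
tool_pos: [0.6098, -0.111, 0.2704]
eef_rot: [-3.14, -0.004, 3.044]
ft_force: [-2.2, -2.9, 4.0]
finger_gap: 0.0246
gripper_force: 30.0
```

```bash
python3 -c "
from h import *
th=1.24;r=.185;m=np.array([np.cos(-.098),np.sin(-.098)])
H=np.array([.657,-.1157,.11])
g=H+np.r_[-r*np.cos(th)*m,r*np.sin(th)-.019]
go(g)"
```

```text
t 14.65 pos [ 0.6098 -0.111   0.2704] rpy [-3.1403 -0.0044  3.0437] F [-2.2 -2.9  4. ] gap 0.0246 gf 30.0
shift [ 0.0845 -0.0007  0.0297] turn [-0.0008 -0.0028 -0.0002]
```

Emit:
jog_arm(moves=[[[0.098,0,0.029],[0,0,0],0.85],[[0.095,0,0.037],[0,0,0],0.85],[[0.092,0,0.045],[0,0,0],0.85],[[0.088,0,0.052],[0,0,0],0.85],[[0.083,0,0.059],[0,0,0],0.85],[[0.078,0,0.066],[0,0,0],0.85],[[0.072,0,0.072],[0,0,0],0.85],[[0,0,0],[0,0,0],0.85]])

```text
time: 15.45
tool_pos: [0.5208, -0.1024, 0.2145]
eef_rot: [-3.141, -0.004, 3.044]
ft_force: [0.2, -4.4, -2.9]
finger_gap: 0.0247
gripper_force: 30.0
```

```bash
python3 -c "
from h import *
th=.744;r=.185;m=np.array([np.cos(-.098),np.sin(-.098)])
H=np.array([.657,-.1157,.11])
g=H+np.r_[-r*np.cos(th)*m,r*np.sin(th)-.019]
go(g)"
```

```text
t 15.45 pos [ 0.5208 -0.1024  0.2145] rpy [-3.1407 -0.0035  3.0437] F [ 0.2 -4.4 -2.9] gap 0.0247 gf 30.0
shift [-0.0048  0.0006 -0.0122] turn [-0.0006 -0.0023 -0.0002]
```

Emit:
jog_arm(moves=[[[0.064,0,0.074],[0,0,0],0.85],[[0.058,0,0.08],[0,0,0],0.85],[[0.052,0,0.086],[0,0,0],0.85],[[0.045,0,0.09],[0,0,0],0.85],[[0.037,0,0.095],[0,0,0],0.85],[[0.029,0,0.098],[0,0,0],0.85],[[0.021,0,0.08],[0,0,0],0.85],[[0.01,0,0.06],[0,0,0],0.85],[[0,0,0],[0,0,0],0.85]])

```text
time: 16.35
tool_pos: [0.4767, -0.0982, 0.1161]
eef_rot: [-3.141, 0.002, 3.044]
ft_force: [3.3, -5.8, -3.0]
finger_gap: 0.0242
gripper_force: 30.0
```

```bash
python3 -c "
from h import *
th=0;r=.185;m=np.array([np.cos(-.098),np.sin(-.098)])
H=np.array([.657,-.1157,.11])
g=H+np.r_[-r*np.cos(th)*m,r*np.sin(th)-.019]
go(g)"
```

```text
t 16.35 pos [ 0.4767 -0.0982  0.1161] rpy [-3.1408e+00  1.6000e-03  3.0436e+00] F [ 3.3 -5.8 -3. ] gap 0.0242 gf 30.0
shift [0.0257 0.0015 0.1672] turn [-0.0005  0.001  -0.0003]
```

Emit:
jog_arm(moves=[[[0.01,0,0.05],[0,0,0],0.85],[[0.005,0,0.05],[0,0,0],0.85],[[0.002,0,0.04],[0,0,0],0.85],[[0,0,0.02],[0,0,0],0.85],[[0,0,0],[0,0,0],0.85]])

```text
time: 16.85
tool_pos: [0.4751, -0.098, 0.0932]
eef_rot: [-3.14, 0.005, 3.044]
ft_force: [3.8, -4.0, -0.1]
finger_gap: 0.0245
gripper_force: 30.0
```

Emit:
jog_arm(moves=[[[0,0,0.015],[0,0,0],0.85],[[0,0,0.01],[0,0,0],0.85],[[0,0,0],[0,0,0],0.85],[[0,0,0],[0,0,0],0.85]])

```text
time: 17.25
tool_pos: [0.4752, -0.0981, 0.0926]
eef_rot: [-3.139, 0.006, 3.044]
ft_force: [-1.6, -3.2, 26.6]
finger_gap: 0.0245
gripper_force: 30.0
```

Emit:
jog_arm(moves=[[[0,0,0],[0,0,0],0.6],[[0,0,0],[0,0,0],0.5],[[0,0,0],[0,0,0],0.4],[[0,0,0],[0,0,0],0.4],[[0,0,-0.1],[0,0,0],0.4],[[0,0,-0.2],[0,0,0],0.4],[[0,0,-0.3],[0,0,0],0.4],[[0,0,-0.3],[0,0,0],0.4],[[0,0,-0.3],[0,0,0],0.4],[[0,0,0],[0,0,0],0.4]])

```text
time: 18.25
tool_pos: [0.476, -0.0982, 0.2746]
eef_rot: [-3.138, 0.011, 3.044]
ft_force: [1.2, -1.3, -0.0]
finger_gap: 0.0522
gripper_force: 0.0
```

```bash
python3 -c "
from h import *
go([.47,-.098,.25])
c=cam('top');P=cloud(c)
s=cam('scene');Q=cloud(s)
h=np.array([.657,-.1157]);m=np.array([np.cos(-.098),np.sin(-.098)])
for n,A in (('top',P),('sc',Q)):
    d=(A[...,:2]-h); a=-(d@m); b=d@np.array([.098,.995])
    for lo,hi in ((135,150),(150,165),(165,180),(180,195),(195,204)):
        k=(a*1e3>lo)&(a*1e3<hi)&(abs(b)<.009)&(A[...,2]>.09)&(A[...,2]<.16)
        print(n,lo,k.sum(),np.median(A[k][:,2]).round(4) if k.any() else None)
cv2.imwrite('pics/end.png',cv2.resize(s['image'][160:290,280:400],None,fx=5,fy=4.6,interpolation=cv2.INTER_CUBIC))"
```

```text
t 18.25 pos [ 0.476  -0.0982  0.2746] rpy [-3.1378  0.011   3.0443] F [ 1.2 -1.3 -0. ] gap 0.0522 gf 0.0
shift [ 0.0415 -0.0019  0.1636] turn [-0.0024  0.007   0.0002]
top 135 0 None
top 150 0 None
top 165 0 None
top 180 0 None
top 195 0 None
sc 135 16 0.1228
sc 150 16 0.1229
sc 165 17 0.1219
sc 180 21 0.1222
sc 195 17 0.1201
```

View pics/end.png

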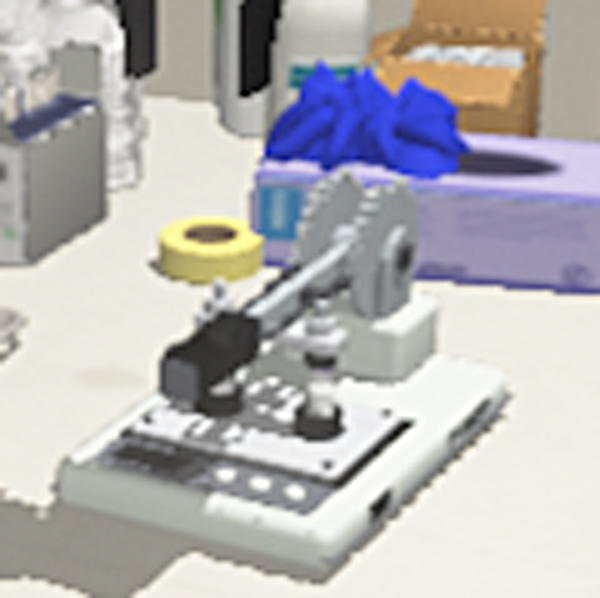

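The lever lies level on the vials (grip top at z 0.1225, crop (210,355)). I'll move the arm aside to check the button and the left vial from the top.

Emit:
jog_arm(moves=[[[0,0.3,0],[0,0,0],0.4],[[0,0.3,0],[0,0,0],0.4],[[0,0.3,0],[0,0,0],0.4],[[0,0.3,0],[0,0,0],0.4],[[0,0.3,0],[0,0,0],0.4],[[0,0.3,0],[0,0,0],0.4],[[0,0.3,0],[0,0,0],0.4],[[0,0,0],[0,0,0],0.4],[[0,0,0],[0,0,0],0.4]])

```text
time: 19.25
tool_pos: [0.5017, 0.217, 0.2666]
eef_rot: [-3.139, -0.006, 3.047]
ft_force: [-0.3, -0.2, 0.1]
finger_gap: 0.0523
gripper_force: 0.0
```

```bash
python3 -c "
from h import *
c=cam('top');P=cloud(c)
h=np.array([.657,-.1157]);m=np.array([np.cos(-.098),np.sin(-.098)])
d=(P[...,:2]-h); a=-(d@m); b=d@np.array([.098,.995])
for lo in range(135,206,7):
    k=(a*1e3>lo)&(a*1e3<lo+7)&(abs(b)<.03)&(P[...,2]>.09)&(P[...,2]<.16)
    print(lo,k.sum(),(b[k].min()*1e3).round(1) if k.any() else None,(b[k].max()*1e3).round(1) if k.any() else None)
cv2.imwrite('pics/end2.png',cv2.resize(c['image'][165:265,280:370],None,fx=6,fy=6,interpolation=cv2.INTER_CUBIC))"
```

```text
135 24 -11.9 11.4
142 23 -12.3 11.4
149 24 -10.8 11.5
156 23 -11.2 11.0
163 24 -12.1 11.2
170 25 -12.3 12.0
177 28 -10.5 16.3
184 28 -11.2 16.1
191 25 -12.0 15.8
198 22 -12.5 9.9
205 6 -4.4 8.2
```

View pics/end2.png

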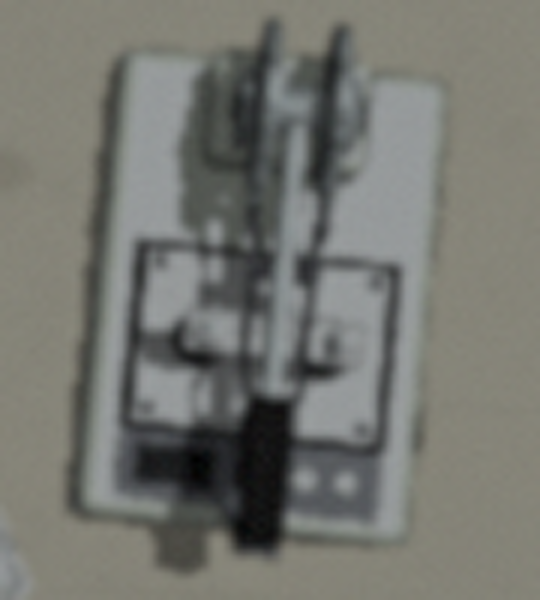

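The button stands about 5 mm proud at the grip's left side (16.3 mm versus the grip's 11.5 mm). The lever lies over the cups with the crossbar covering both, so the job can be handed in.

```bash
python3 -c "
from bench import arm
print(arm.hand_in())"
```

```text
the job is handed in; nothing more can be done
None
```

Job handed in at about 19 s, verdict not shown: both capped vials are in the cups and the lever is down level with its button sprung out; at the end I could not see the left vial clearly or check the pads directly.

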